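Turn the display uplight over and dim it up four clicks

ROBOT

A 6-joint arm with a two-finger parallel gripper is mounted at the origin on the work surface. World frame = base frame: x ahead of the robot, y to its left, z up, the work surface at z = 0. Lengths are in m, angles in rad, forces in N, time in s.
With the tool pointing down it reaches from about 0.275 to 1 m from the base axis. Payload 8.4 kg.
Tool frame: the origin (TCP) lies on the centre line of the jaws, within the pads' length; the fingertips stand 17 mm ahead of it and the grasp point (between the pads) lies 2 mm behind it (bot.tcp_to_tips is the y of the fingertips in the tool frame, in m); y points along the fingers, z is the direction in which the jaws open and shut, and the axes are right-handed (so a half turn about y gives the same grasp; the last joint's range is limited). The gripper opens to 85 mm and grips with 20 to 120 N. Pads are 22 mm wide; open, the fingers measure 114 mm over their backs; the gripper's body (76 mm by 85 mm) begins 54 mm behind the grasp point. The pads swing forward as they close: fully open they stand 13 mm farther back than shut.
Start: joints at [1.238, 0.353, 1.633, -0, 1.155, -0.002], TCP at [0.203, 0.591, 0.248] pointing down, gripper open.
Joint ranges: [-2.63, 2.63], [-0.92, 2.1], [0.06, 2.66], [-1.3, 4.44], [0, 2.69], [-3.02, 3.02]. Speed limits (rad/s): [2.22, 2.22, 2.79, 3.14, 3.14, 3.14].

INTERFACE

Orientations are given as a unit quaternion [x, y, z, w].
In Python, from workcell import bot, hand, kinematics, get_obs, vision, hand_in gives the robot as it stands. The module is installed in compiled form; this text tells all that it offers. Calls block until the motion is done:
- bot.reach(position, orientation): joint-space move of the TCP to a pose.
- bot.servo_line(position, ori=None, velocity=0.15): straight line of the TCP; ori=None keeps the orientation; velocity is the mean speed in m/s.
- bot.goto_joints(angles): joint-space move.
- hand.move_gripper(opening, strength=None): finger opening in m; strength is the grip in N (None keeps the last); returns when the fingers have stopped.
- bot.dwell(seconds).
- kinematics.solve_ik(position, orientation): joint angles nearest the present ones, or None.
- get_obs(): the state.
- vision.read_camera(name): name is "scene" or "side" or "wrist"; returns a dict with "frame" (480x640x3 uint8, red, green, blue), "intrinsics" (3x3 intrinsics, pixels), "dist" ([k1, k2, p1, p2, k3] as OpenCV has them; the pictures are not rectified), "view" (4x4, takes a point from world to camera coordinates). Camera axes: x right, y down, z forward; pixel columns grow to the right and rows downward; lengths in m; the calibration is good to about 2 mm. A picture is of the moment at which its call begins. There is no depth.
A pose or a line that the arm cannot do raises bot.IKError and nothing moves.
- hand_in(): hands the job in, once; it reports no verdict.
The state is a dict: "time_s": time; "joint_pos": joint angles; "joint_vel": joint speeds; "joint_efforts": joint torques, N m; "position": TCP position; "orientation": TCP orientation; "wrist_force": force on the tool from outside, world axes, zero at the start; "ft_torque": the same for the moment, N m; "gripper_width": finger opening in m.
Only numpy, scipy, OpenCV 4.12 (cv2) and the standard library are available. Lean on these libraries where they do the work, as an engineer would, in place of code of your own. Each camera call takes 0.05 s, during which the arm holds its last target.

TASK

The cordless uplight lies face down in the low black tray. Turn it over in two goes: first stand it on one of its ends on the bare tabletop and let go, then take hold of it again and lay it gently face up in the middle of the round wooden board. Let go, then with a fingertip roll its knurled dimmer wheel from off up to the fourth click, leave the light lying there, and do not disturb the books, the candle holder or the mug.

Things in the scene. Friction and masses are not known exactly. Their poses are not given: they have to be found in the camera images.
- lamp: Cordless uplight: grey block 90 mm long (x), 56 wide (y: flat sides, grip here), 53 high (z), 0.6 kg, black rubber cap 8 mm thick over each flat end. z points out of its plain back: up when face down. Origin: middle of the lit side, in the plane of the cap rims it rests on face down; the face is recessed to z = 8 mm, the back is z = 53. White square diffuser at x = -36 to 0, wheel at x = 18.
- lamp_mid (a point): Centre of the uplight block (lamp x = 0, y = 0, z = 26.5 mm); same axes as the lamp. At the start the lamp's x axis lies within 0.8 rad of the world +y axis.
- wheel_rim (a point): Point fixed on the lamp (x = 18, y = 0, z = 2 mm) where the wheel's rim stands farthest out of the face; its highest point when face up. Knurled light metal wheel, radius 20 mm, 12 mm wide, axis along lamp x, 6 mm proud of the face, 2 mm below the cap rims; 13 mm from its side to the nearer cap, nothing beside it across the width. Same axes as the lamp.
- wheel (a joint): Dimmer angle, rad: 0 = off, at a stop, the start. Grows as the exposed rim rolls towards lamp +y (7 mm a click), to a stop at 2.094. A spring detent clicks every 0.349 (20 deg), so it rests only at clicks; the fourth is 1.396, when a pale line on the knurling meets the white pointer line on the face. A click takes 3 N along the rim; a fingertip pressed on with 6 to 10 N rolls it by friction.
- tray: Low black steel tray, fixed, 260 mm (its x) by 220 mm (its y), walls 4 mm thick and 26 mm high, floor 4 mm thick; strap handles outside the two y ends rise to 38 mm and stand out 20 mm. Origin: centre of its underside, on the table. It lies to the left or right.
- board_top (a point): Centre of the top of the round wooden board, fixed on the table: radius 110 mm, 18 mm thick. It lies on the side opposite the tray; the tabletop between them is bare, at least 100 mm wide, nearer than the candle holder.
- book_low: Lower book, 150 x 210 x 35 mm, loose, lying at the far side; origin under its centre. Bystander.
- book_high: Upper book, 140 x 190 x 30 mm, lying loose on the lower one; origin under its centre. Bystander.
- candle_holder: Dark metal candle holder, 64 mm across the foot, 62 mm tall, loose, in the far part of the gap between tray and board; origin under its centre. Bystander.
- mug: White mug, 76 mm across, 85 mm tall, handle to its +y, loose at the far side; origin under its centre. Bystander.
- board: The same round board; origin at the centre of its underside, on the table.

How it is judged:
On the way, in this order (a step that is already met when the one before it is completed fails the run):
1. the uplight stands on one of its ends on the bare tabletop, let go and still ((angle between lamp's own x axis and vertical below 0.1 rad or angle between lamp's own x axis and vertical above 3.04 rad) and height (world z) of lamp_mid between 0.0425 and 0.0475 m and contact force between the fingers and lamp below 0.2 N and linear speed of lamp below 0.03 m/s), for 0.2 s.
2. the uplight lies face up in the middle of the round board, let go and still, its wheel still at off (angle between lamp's own z axis and vertical above 3.04 rad and horizontal distance between lamp_mid and board_top below 0.03 m and z of lamp_mid in the frame of board_top between 0.0215 and 0.0315 m and contact force between the fingers and lamp below 0.2 N and linear speed of lamp below 0.03 m/s and value of joint wheel below 0.17 rad), for 0.2 s.
3. the wheel has been rolled up to the fourth click (value of joint wheel between 1.27626 and 1.51626 rad), for 0.2 s.
At the end, for the whole second after the job is handed in: The uplight lies flat and face up on the round board (within 0.1 rad), its centre within 30 mm of the board's centre, released and still, with its wheel resting at the fourth click (1.396 rad, within 0.12); the bystanders are where they were (all of step 3 and angle between lamp's own z axis and vertical above 3.04 rad and horizontal distance between lamp_mid and board_top below 0.03 m and z of lamp_mid in the frame of board_top between 0.0215 and 0.0315 m and contact force between the fingers and lamp below 0.2 N and linear speed of lamp below 0.03 m/s and velocity of joint wheel between -0.1 and 0.1 rad/s); the robot touches nothing.
It fails at once if a book, the candle holder or the mug is moved more than 20 mm (distance of any of book_low, book_high, candle_holder, mug from where it was at the start of the episode above 0.02 m).
It fails at once if the uplight is set down hard on the board or knocked against it (over 70 N) (contact force between lamp and board above 70 N).
It also fails if it takes over 72 s, if anything falls off the work surface, if the arm or the gripper's body presses on something with over 40 N, if the wrist force passes 120 N, or if a joint passes its speed limit or range.

## Working session

There is one attempt and no reset: what is moved stays moved. The work goes in short steps, each a Python script; the robot and the scene stay as the last script left them, time stands still between calls to the robot, and variables do not carry over. Pictures are saved under pics/ and viewed, and the job is handed in when it is done.

```bash
mkdir -p pics; ls; python3 - <<'E'
from workcell import bot, hand, kinematics, get_obs, vision
import cv2,numpy as np
print(get_obs())
print(bot.tcp_to_tips)
for n in ["scene","side","wrist"]:
    c=vision.read_camera(n)
    cv2.imwrite(f"pics/a_{n}.png",c["frame"][:,:,::-1])
    np.savez(f"cal_{n}.npz",K=c["intrinsics"],d=c["dist"],V=c["view"])
    print(n,c["intrinsics"],c["dist"],c["view"])
E
```

```text
pics
{'time_s': 0.0, 'joint_pos': array([ 1.23760121e+00,  3.53659824e-01,  1.63416562e+00,  4.39585721e-05,
        1.15521956e+00, -2.39360858e-03]), 'joint_vel': array([ 4.84289168e-04, -9.21265089e-05,  1.04499684e-04, -8.14119124e-04,
       -5.47972140e-04, -9.44596935e-04]), 'joint_efforts': array([ 1.18035641e-03, -6.05254340e+01, -3.42077994e+01,  2.35677890e-04,
        9.04762361e-03,  7.64997367e-06]), 'position': array([0.20282834, 0.59066808, 0.24754091]), 'orientation': array([ 0.69795919, -0.11652939,  0.11632985, -0.69695139]), 'wrist_force': array([-0.28594569,  0.17248148, -0.63653408]), 'ft_torque': array([-0.01205538, -0.02237079,  0.0376311 ]), 'gripper_width': 0.0853423601541101}
0.017
scene [[526.82587627   0.         315.33954037]
 [  0.         526.82587627 233.88008345]
 [  0.           0.           1.        ]] [-0.11076562  0.          0.          0.          0.        ] [[ 0.86492556  0.50154036 -0.01900122 -0.52111769]
 [ 0.2793505  -0.51251267 -0.81196925 -0.12658268]
 [-0.41697372  0.69698495 -0.58339086  1.31298182]
 [ 0.          0.          0.     
[... 180 characters left out ...]
        0.          0.        ] [[ 0.97924019 -0.20246437  0.00984026 -0.62283163]
 [-0.14097067 -0.71509582 -0.68466432  0.115267  ]
 [ 0.14565685  0.66906363 -0.72879211  0.72337852]
 [ 0.          0.          0.          1.        ]]
wrist [[419.1605103    0.         320.73833584]
 [  0.         419.1605103  236.64303673]
 [  0.           0.           1.        ]] [-0.02983085  0.          0.          0.          0.        ] [[ 3.25408815e-01  9.45573258e-01 -5.63739057e-04 -6.23567233e-01]
 [ 9.06792837e-01 -3.11893853e-01  2.83635285e-01 -3.56040579e-02]
 [ 2.68022113e-01 -9.28086164e-02 -9.58932066e-01  3.79523699e-01]
 [ 0.00000000e+00  0.00000000e+00  0.00000000e+00  1.00000000e+00]]
```

View pics/a_scene.png

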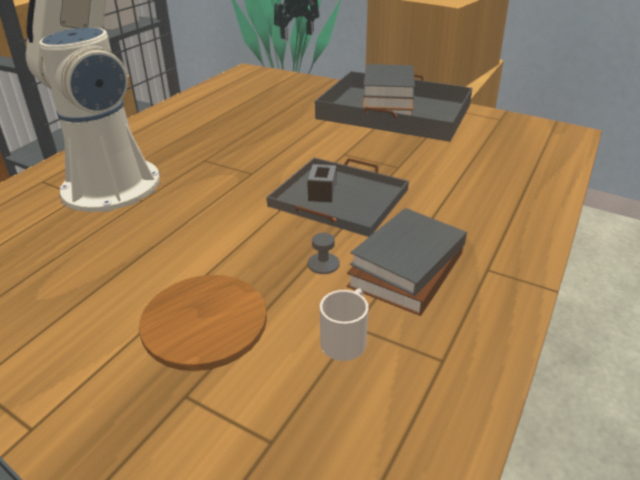

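View pics/a_side.png

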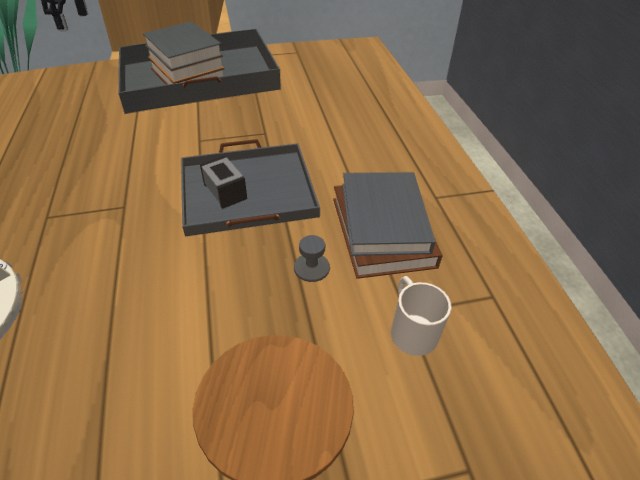

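View pics/a_wrist.png

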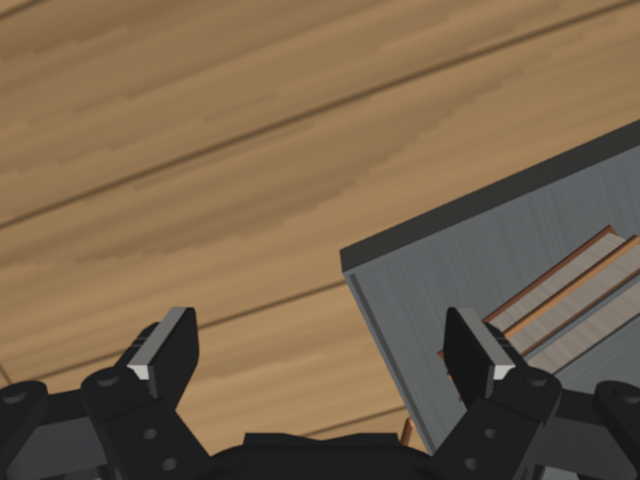

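```bash
cat > h.py <<'E'
import numpy as np,cv2
from scipy.spatial.transform import Rotation as R
def cal(n):
    c=np.load(f"cal_{n}.npz");return c["K"],c["d"],c["V"]
def ray(c,uv):
    K,d,V=c
    p=cv2.undistortPoints(np.array(uv,float).reshape(-1,1,2),K,d).reshape(-1,2)
    D=np.c_[p,np.ones(len(p))]@V[:3,:3]
    o=-V[:3,:3].T@V[:3,3]
    return o,D
def onz(c,uv,z):
    o,D=ray(c,uv); t=(z-o[2])/D[:,2]
    return o+D*t[:,None]
def proj(c,P):
    K,d,V=c
    return cv2.projectPoints(np.array(P,float).reshape(-1,1,3),cv2.Rodrigues(V[:3,:3])[0],V[:3,3],K,d)[0].reshape(-1,2)
def crop(img,x0,y0,x1,y1,s,name):
    cv2.imwrite(name,cv2.resize(img[y0:y1,x0:x1],None,fx=s,fy=s,interpolation=cv2.INTER_CUBIC))
E
python3 - <<'E'
from h import *
a=cv2.imread("pics/a_side.png");crop(a,170,130,330,240,5,"pics/b1.png")
a=cv2.imread("pics/a_scene.png");crop(a,260,150,420,240,5,"pics/b2.png")
s=cal("side");c=cal("scene")
print("board",onz(s,[[273,408],[194,408],[353,408],[273,337]],0.018),onz(c,[[204,318],[267,316],[140,322]],0.018))
print("tray corners side",onz(s,[[181,154],[302,147],[318,213],[186,226]],.026),onz(c,[[315,161],[407,183],[370,226],[268,200]],.026))
print("candle",onz(s,[[312,269]],0),onz(c,[[323,264]],0))
print("mug",onz(s,[[417,342]],0),onz(c,[[343,345]],0), "book",onz(s,[[355,272],[438,266]],0))
E
```

```text
board [[ 0.52519557 -0.26609764  0.018     ]
 [ 0.41983141 -0.24631757  0.018     ]
 [ 0.63116165 -0.28752968  0.018     ]
 [ 0.54169266 -0.15522099  0.018     ]] [[ 0.53584903 -0.26441067  0.018     ]
 [ 0.62753892 -0.20710636  0.018     ]
 [ 0.44533369 -0.32744026  0.018     ]]
tray corners side [[0.40912884 0.33654206 0.026     ]
 [0.67403913 0.30953144 0.026     ]
 [0.66366733 0.09162849 0.026     ]
 [0.41786069 0.1045366  0.026     ]] [[0.4256595  0.30423752 0.026     ]
 [0.67182028 0.31176156 0.026     ]
 [0.67099423 0.10953469 0.026     ]
 [0.42594348 0.09287657 0.026     ]]
candle [[ 0.62944177 -0.02014431  0.        ]] [[ 0.63085742 -0.01883247  0.        ]]
mug [[ 0.75932186 -0.19739365  0.        ]] [[ 0.76408123 -0.18777607  0.        ]] book [[ 0.70173998 -0.04150881  0.        ]
 [ 0.85116211 -0.05734463  0.        ]]
```

View pics/b1.png

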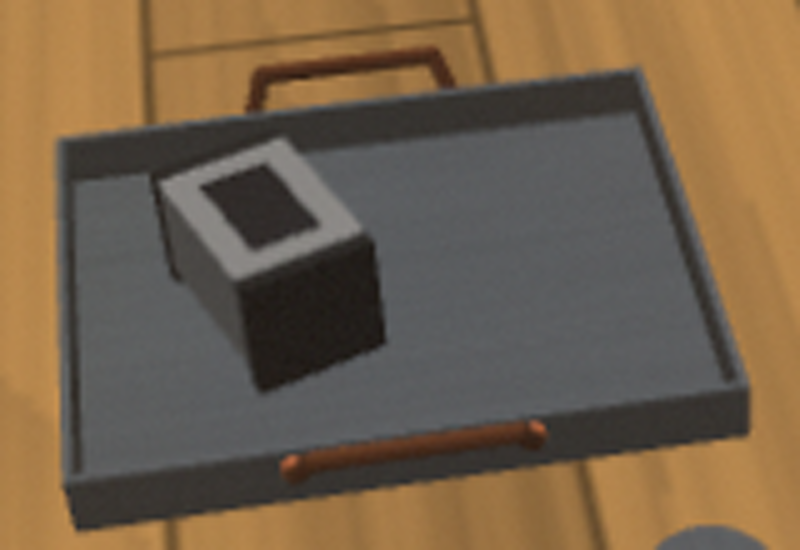

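View pics/b2.png

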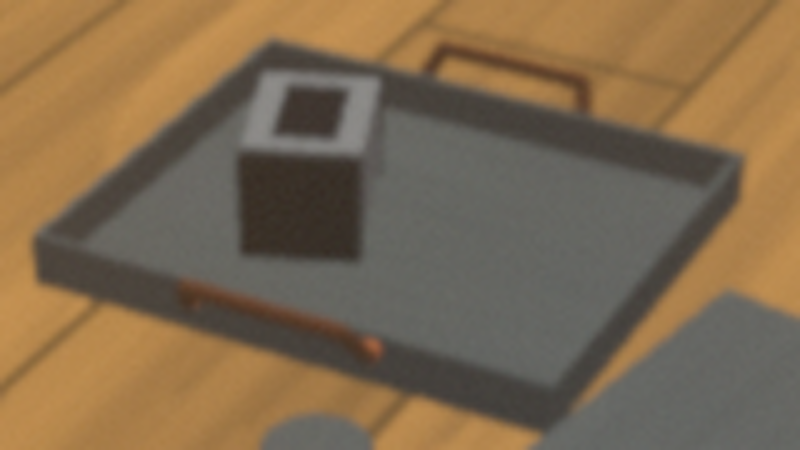

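```bash
python3 - <<'E'
from h import *
s=cal("side");c=cal("scene")
A=onz(s,np.array([[240,282],[372,237],[285,138],[160,180]])/5+[170,130],.057)
B=onz(c,np.array([[240,152],[360,157],[382,76],[262,72]])/5+[260,150],.057)
for P in (A,B):
    print(P.round(4),P.mean(0)); 
    for i in range(4):
        v=P[(i+1)%4]-P[i]; print(np.linalg.norm(v),np.degrees(np.arctan2(v[1],v[0])))
print(onz(s,np.array([[262,392],[385,342]])/5+[170,130],.004))
print(onz(c,np.array([[240,252],[362,260]])/5+[260,150],.004))
E
```

```text
[[0.4849 0.1688 0.057 ]
 [0.5371 0.1863 0.057 ]
 [0.5084 0.2584 0.057 ]
 [0.4569 0.24   0.057 ]] [0.4968355  0.21337654 0.057     ]
0.05501510715095246 18.472906682546057
0.07762775999908479 111.6892459274109
0.05466287312853489 -160.3958857417967
0.07653053937807229 -68.53667831148377
[[0.4887 0.1653 0.057 ]
 [0.5387 0.187  0.057 ]
 [0.5112 0.2593 0.057 ]
 [0.4589 0.2358 0.057 ]] [0.49937031 0.21185348 0.057     ]
0.05452117723390985 23.497970760169693
0.07729425053565078 110.85222730715037
0.057289658647596574 -155.8657488799515
0.07657986834408831 -67.10282726544831
[[0.4860635  0.16473204 0.004     ]
 [0.53712133 0.18523823 0.004     ]]
[[0.48775419 0.16408513 0.004     ]
 [0.54085327 0.18488985 0.004     ]]
```

```bash
cat >> h.py <<'E'
Z=np.array([0,0,1.])
def hd(deg): return np.array([np.cos(np.radians(deg)),np.sin(np.radians(deg)),0])
def quat(a,jaw):
    x=np.cross(a,jaw); return R.from_matrix(np.c_[x,a,jaw]).as_quat()
def tool(mid,a,jaw,back=0.003):
    a=a/np.linalg.norm(a); return np.array(mid)-back*a, quat(a,jaw)
LIM=np.array([[-2.63, 2.63], [-0.92, 2.1], [0.06, 2.66], [-1.3, 4.44], [0, 2.69], [-3.02, 3.02]])
def marg(q): return min((q-LIM[:,0]).min(),(LIM[:,1]-q).min())
E
python3 - <<'E'
from h import *
from workcell import bot,kinematics,get_obs
o=get_obs();print(R.from_quat(o["orientation"]).as_matrix().round(3))
def ik(mid,a,jaw,lift=0):
    p,q=tool(np.array(mid)+[0,0,lift],a,jaw)
    try: r=kinematics.solve_ik(p,q)
    except Exception as e: r=None
    return None if r is None else np.array(r)
S=lambda r:"--" if r is None else "%.2f %s"%(marg(r),r.round(2))
mid=np.array([.498,.2125,.0305]); xd=hd(111.5)
print("phase1 grasp")
for s in (1,-1):
  for al in (20,30,40):
    b=s*xd; a=np.cos(np.radians(al))*-Z+np.sin(np.radians(al))*b
    for j in (1,-1):
        print(s,al,j,S(ik(mid,a,j*np.cross(Z,xd))))
print("stand: from phase1 (A) with tilt, from phase 2 (B); board (C)")
for al in (30,40):
  for psi in range(-180,180,30):
    b=hd(psi); n=np.cross(Z,b);c,sn=np.cos(np.radians(al)),np.sin(np.radians(al))
    A=-c*b-sn*Z; B=c*b-sn*Z   # B: beta=90-al
    C=-sn*b-c*Z
    for j in (1,-1):
      m=[.42,-.03,.046]
      print(al,psi,j,"A",S(ik(m,A,j*n)),"B",S(ik(m,B,j*n)),"C",S(ik([.53,-.265,.046],C,j*n)))
E
```

```text
[[ 0.946 -0.     0.325]
 [-0.325 -0.001  0.946]
 [ 0.    -1.    -0.001]]
phase1 grasp
1 20 1 0.45 [0.19 0.57 1.94 0.51 0.76 2.57]
1 20 -1 0.72 [ 0.19  0.57  1.94  0.51  0.76 -0.57]
1 30 1 0.66 [0.1  0.62 1.92 0.68 0.88 2.36]
1 30 -1 0.74 [ 0.1   0.62  1.92  0.68  0.88 -0.79]
1 40 1 0.77 [0.03 0.69 1.89 0.79 1.01 2.2 ]
1 40 -1 0.77 [ 0.03  0.69  1.89  0.79  1.01 -0.94]
-1 20 1 0.48 [ 0.6   0.57  1.93 -0.49  0.78 -2.54]
-1 20 -1 0.73 [ 0.6   0.57  1.93 -0.49  0.78  0.61]
-1 30 1 0.65 [ 0.69  0.63  1.9  -0.65  0.9  -2.34]
-1 30 -1 0.65 [ 0.69  0.63  1.9  -0.65  0.9   0.8 ]
-1 40 1 0.54 [ 0.77  0.7   1.86 -0.76  1.04 -2.2 ]
-1 40 -1 0.54 [ 0.77  0.7   1.86 -0.76  1.04  0.95]
stand: from phase1 (A) with tilt, from phase 2 (B); board (C)
30 -180 1 A -- B 0.99 [-0.04  0.92  1.57 -0.04  1.7   1.54] C 0.30 [-0.63  0.49  2.16  1.39  0.3  -0.38]
30 -180 -1 A -- B 0.99 [-0.04  0.92  1.57 -0.04  1.7  -1.6 ] C 0.26 [-0.63  0.49  2.16  1.39  0.3   2.76]
30 -150 1 A 0.11 [-0.79  0.83  2.55  1.95  1.12 -1.83] B 0.99 [ 0.16  0.89  1.64 -0.31  1.62  1.37] C 0.63 [-0.73  0.56  2.01  0.95  0.63 -0.48]
30
[... 5125 characters left out ...]
]
40 90 1 A 0.42 [ 0.48  0.67  2.11 -0.88  1.08 -1.94] B 0.62 [-0.59  0.69  2.04  0.77  1.14  1.95] C 0.21 [-0.1   0.63  1.98 -1.09  0.8  -2.34]
40 90 -1 A 0.42 [ 0.48  0.67  2.11 -0.88  1.08  1.2 ] B 0.62 [-0.59  0.69  2.04  0.77  1.14 -1.2 ] C 0.21 [-0.1   0.63  1.98 -1.09  0.8   0.8 ]
40 120 1 A -- B 0.83 [-0.43  0.75  1.83  0.47  1.35  1.89] C --
40 120 -1 A -- B 0.83 [-0.43  0.75  1.83  0.47  1.35 -1.25] C --
40 150 1 A 0.04 [ 0.44  0.68  2.62  4.01  0.96 -1.42] B 0.96 [-0.24  0.8   1.7   0.22  1.49  1.74] C 0.36 [-0.43  0.52  2.3   3.29  0.39 -1.64]
40 150 -1 A 0.04 [0.44 0.68 2.62 4.01 0.96 1.72] B 0.96 [-0.24  0.8   1.7   0.22  1.49 -1.4 ] C 0.36 [-0.43  0.52  2.3   3.29  0.39  1.5 ]
```

```bash
cat >> h.py <<'E'
def grab(name,tag):
    from workcell import vision
    c=vision.read_camera(name); im=c["frame"][:,:,::-1]
    cv2.imwrite(f"pics/{tag}.png",im); return (c["intrinsics"],c["dist"],c["view"]),im
AL=np.radians(35);CA,SA=np.cos(AL),np.sin(AL)
E
python3 - <<'E'
from h import *
from workcell import bot,hand,kinematics,get_obs
mid=np.array([.498,.2125,.0305]); b=hd(111.5-180); n=np.cross(Z,b)
a=-CA*Z+SA*b
p,q=tool(mid,a,n)
bot.reach(p-.10*a,q)
o=get_obs();print(o["time_s"],o["position"]-(p-.1*a),o["wrist_force"])
c,im=grab("wrist","c_wrist")
# project predicted lamp corners
xd=hd(111.5);yd=np.cross(Z,xd)
P=[mid+sx*.037*xd+sy*.028*yd+[0,0,.0265] for sx in(1,-1) for sy in (1,-1)]
np.save("P.npy",proj(c,P)); print(proj(c,P))
im=im.copy()
for u in proj(c,P): cv2.circle(im,tuple(int(round(v)) for v in u),3,(0,0,255),1)
cv2.imwrite("pics/c_w2.png",im)
E
```

```text
1.775 [1.32817019e-05 8.02826454e-04 3.30006547e-04] [ 0.14537307 -0.30068696 -0.2349589 ]
[[262.70512671 241.03472507]
 [382.84266227 240.97028977]
 [275.97399564 316.38064287]
 [368.58251013 316.31507967]]
```

View pics/c_w2.png

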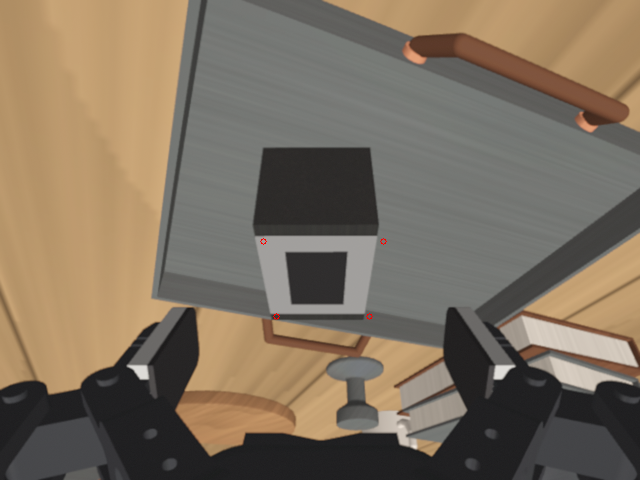

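```bash
python3 - <<'E'
from h import *
from workcell import bot,hand,kinematics,get_obs,vision
c,im=grab("wrist","c_w3")
P=onz(c,[[257,236],[379,236],[272,315],[366,315]],.057);print(P.round(4),P.mean(0))
for i,j in((0,1),(2,3),(2,0),(3,1)):
    v=P[j]-P[i];print(np.linalg.norm(v),np.degrees(np.arctan2(v[1],v[0])))
E
```

```text
[[0.4549 0.2393 0.057 ]
 [0.5071 0.2598 0.057 ]
 [0.4828 0.1686 0.057 ]
 [0.5355 0.1892 0.057 ]] [0.49507965 0.21425203 0.057     ]
0.05604570717949245 21.451991624346206
0.0565675045907151 21.421771073268044
0.07604740289705138 111.48646877533925
0.0760793425375173 111.87942089434208
```

```bash
python3 - <<'E'
from h import *
from workcell import bot,hand,kinematics,get_obs
mid=np.array([.4958,.2140,.0305]); b=hd(111.5-180); n=np.cross(Z,b)
a=-CA*Z+SA*b
p,q=tool(mid,a,n)
bot.servo_line(p-.10*a,q,velocity=.2)
bot.servo_line(p,q,velocity=.08)
o=get_obs();print(o["time_s"],o["position"]-p,o["wrist_force"])
hand.move_gripper(.05,70)
o=get_obs();print(o["time_s"],o["gripper_width"],o["wrist_force"])
bot.servo_line(p+[0,0,.03],velocity=.06)
o=get_obs();print(o["time_s"],o["gripper_width"],o["wrist_force"],o["position"]-p)
grab("wrist","d_w");grab("side","d_s")
E
```

```text
3.525 [0.00023217 0.00043354 0.00036496] [-0.71462563  1.23601507 -0.01600303]
3.9167 0.05520160234584067 [-4.68305667  1.61965823  5.47737063]
4.5667 0.055373933292993616 [-0.3289451  -0.61182642 -7.68796586] [-1.01701637e-05  3.63146677e-06  3.01084697e-02]
```

View pics/d_w.png

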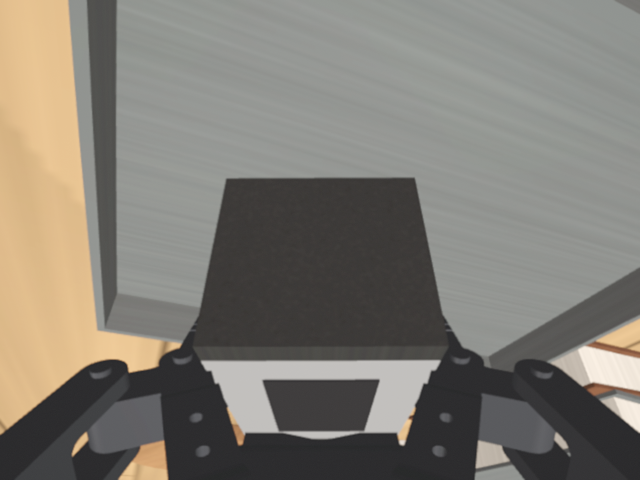

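View pics/d_s.png

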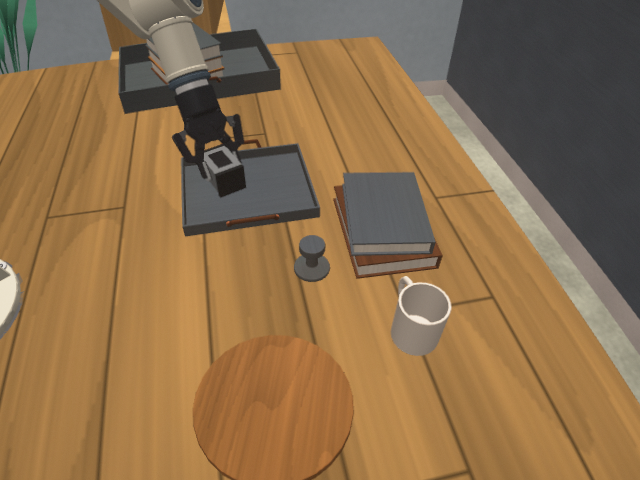

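```bash
python3 - <<'E'
from h import *
from workcell import bot,hand,kinematics,get_obs
mid=np.array([.4958,.2140,.0305]); b=hd(111.5-180); n=np.cross(Z,b)
a=-CA*Z+SA*b
p,q=tool(mid,a,n)
bot.servo_line(p+[0,0,.17],velocity=.25)
b=hd(-90);n=np.cross(Z,b)
A=-CA*b-SA*Z
m=np.array([.44,-.05,.045])
# half way: tool vertical
pm,qm=tool([.46,.06,.21],-Z,n)
bot.reach(pm,qm); print(get_obs()["joint_pos"].round(2),get_obs()["time_s"])
p2,q2=tool(m,A,n)
bot.reach(p2+[0,0,.08],q2)
o=get_obs();print(o["time_s"],o["joint_pos"].round(2),o["gripper_width"],o["wrist_force"])
c,im=grab("side","e_s");crop(im,150,100,450,400,2,"pics/e_s2.png");grab("scene","e_c");grab("wrist","e_w")
E
```

```text
[ 0.13  0.14  2.   -0.    1.    0.13] 6.2167
7.35 [-0.63  0.61  1.96  0.74  1.35 -1.1 ] 0.055579312932446896 [-0.35253551  0.35837484 -6.74332956]
```

View pics/e_s2.png

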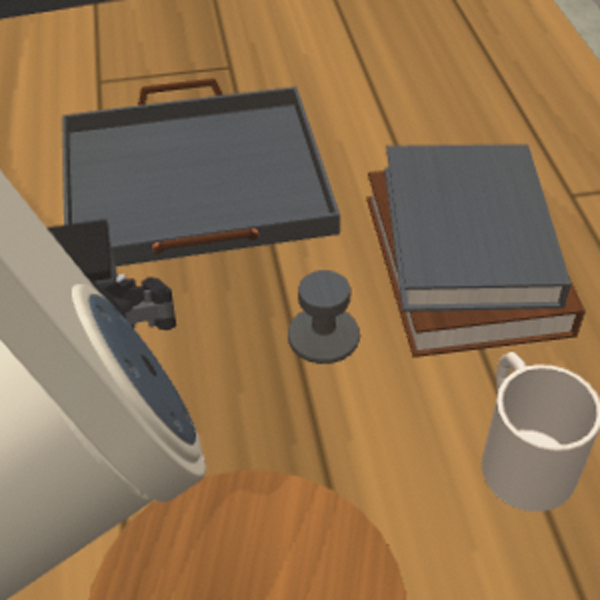

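View pics/e_c.png

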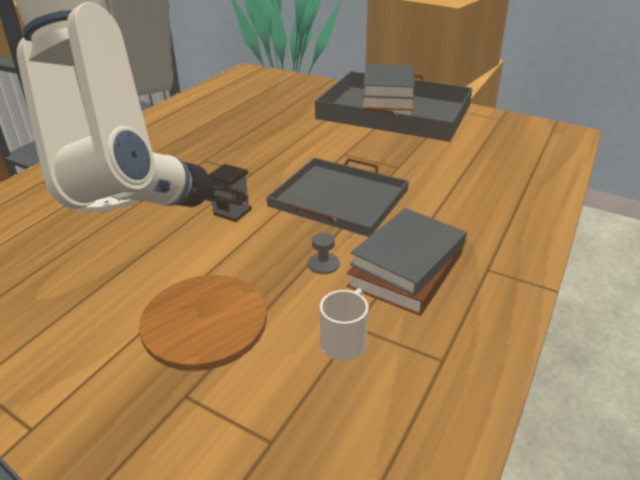

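```bash
python3 - <<'E'
from h import *
from workcell import bot,hand,kinematics,get_obs
b=hd(-90);n=np.cross(Z,b);A=-CA*b-SA*Z
m=np.array([.44,-.05,.045]);p2,q2=tool(m,A,n)
bot.servo_line(p2+[0,0,.006],q2,velocity=.1)
f0=get_obs()["wrist_force"];print(f0)
for dz in np.arange(.005,-.005,-.001):
    bot.servo_line(p2+[0,0,dz],q2,velocity=.02)
    f=get_obs()["wrist_force"];print(round(dz,4),f.round(2),get_obs()["position"][2]-p2[2])
    if f[2]-f0[2]>5: break
hand.move_gripper(.085)
o=get_obs();print(o["time_s"],o["gripper_width"],o["wrist_force"])
bot.servo_line(o["position"]-.1*A,q2,velocity=.15)
bot.dwell(.1)
print(get_obs()["time_s"])
grab("side","f_s");c,im=grab("scene","f_c");crop(im,150,120,350,270,4,"pics/f_c2.png");grab("wrist","f_w")
E
```

```text
[-0.11617423 -0.36695684 -5.78733871]
0.005 [ 0.25  0.92 -7.27] 0.0053757822810889255
0.004 [-0.32 -0.36 -6.72] 0.004065931259390934
0.003 [ 0.06  0.71 -6.82] 0.0029578071345096463
0.002 [ 0.13  0.15 -7.46] 0.0019259950470219694
0.001 [-0.9  -0.45 -6.29] 0.0009515349479176094
0.0 [-0.01  0.46 -7.17] -5.575001210854358e-05
-0.001 [ 0.42 -0.41 -6.96] -0.0010598643684931672
-0.002 [ 0.59 -2.37 -1.84] -0.0016691479309134186
-0.003 [-2.03 -7.04 10.05] -0.0017043090793974341
11.05 0.08532900455982395 [-0.32584388 -0.12165587  0.54267671]
11.9667
```

View pics/f_w.png

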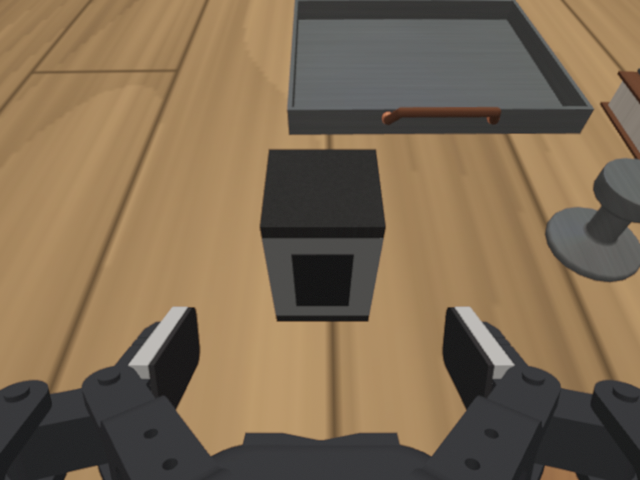

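View pics/f_c2.png

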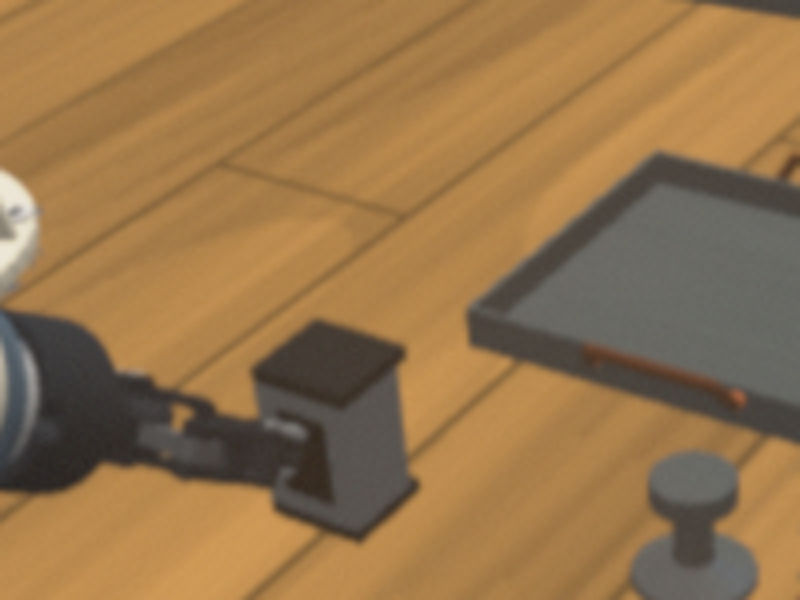

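```bash
python3 - <<'E'
from h import *
from workcell import bot,hand,kinematics,get_obs
K,d,_=cal("wrist")
import json
c,im=grab("wrist","f_w2")
P=onz(c,[[269,150],[376,150],[384,227],[261,227]],.09);print(P.round(4),P.mean(0))
for i in range(4):
    v=P[(i+1)%4]-P[i];print(np.linalg.norm(v),np.degrees(np.arctan2(v[1],v[0])))
E
```

```text
[[ 0.4116 -0.0242  0.09  ]
 [ 0.4674 -0.0243  0.09  ]
 [ 0.4666 -0.0766  0.09  ]
 [ 0.4121 -0.0765  0.09  ]] [ 0.43943524 -0.05039395  0.09      ]
0.05579411418014929 -0.0599181519284185
0.05233543153045232 -90.86819549878012
0.054479990051429006 179.9563474021928
0.05234885749395154 90.57036144630806
```

```bash
python3 - <<'E'
from h import *
from workcell import bot,hand,kinematics,get_obs
b=hd(-90);n=np.cross(Z,b)
o=get_obs();bot.servo_line(o["position"]+[0,0,.14],velocity=.3)
pm,qm=tool([.44,-.05,.27],-Z,n)
bot.reach(pm,qm)
B=CA*b-SA*Z
m=np.array([.4394,-.0504,.045]);p,q=tool(m,B,n)
bot.reach(p-.12*B,q)
o=get_obs();print(o["time_s"],o["joint_pos"].round(2))
grab("side","g_s");c,im=grab("wrist","g_w");
c,im=grab("scene","g_c")
# board fit check
im=im.copy()
t=np.linspace(0,2*np.pi,60)
for ctr,col in (([.53,-.265],(0,0,255)),):
    for u in proj(c,np.c_[ctr[0]+.11*np.cos(t),ctr[1]+.11*np.sin(t),t*0+.018]): cv2.circle(im,tuple(np.round(u).astype(int)),1,col,-1)
crop(im,100,250,300,400,4,"pics/g_c2.png")
E
```

```text
14.7667 [ 0.62  0.63  1.96 -0.75  1.33  1.12]
```

View pics/g_w.png

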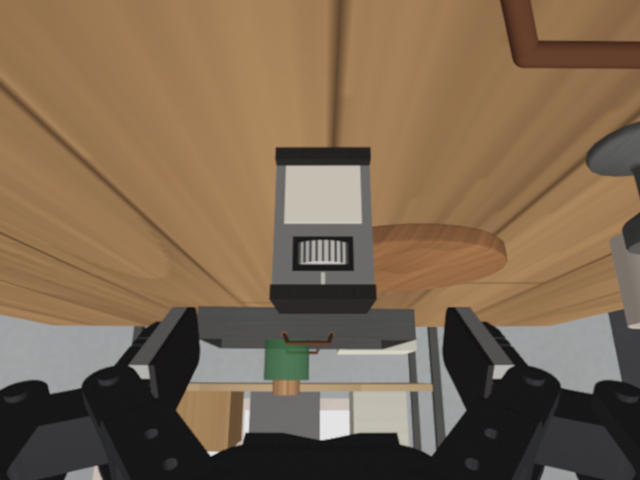

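View pics/g_s.png

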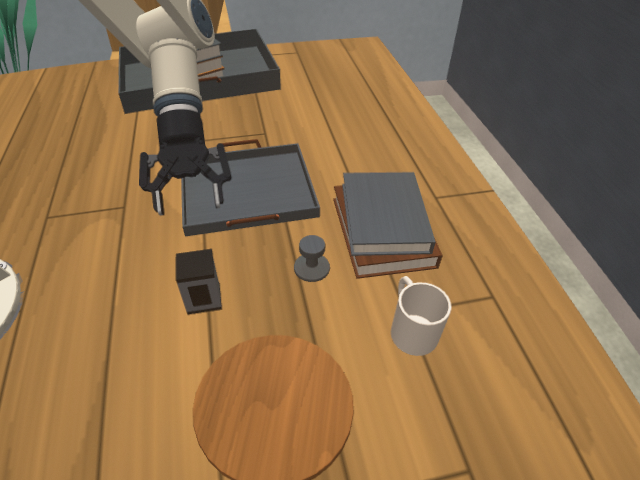

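View pics/g_c2.png

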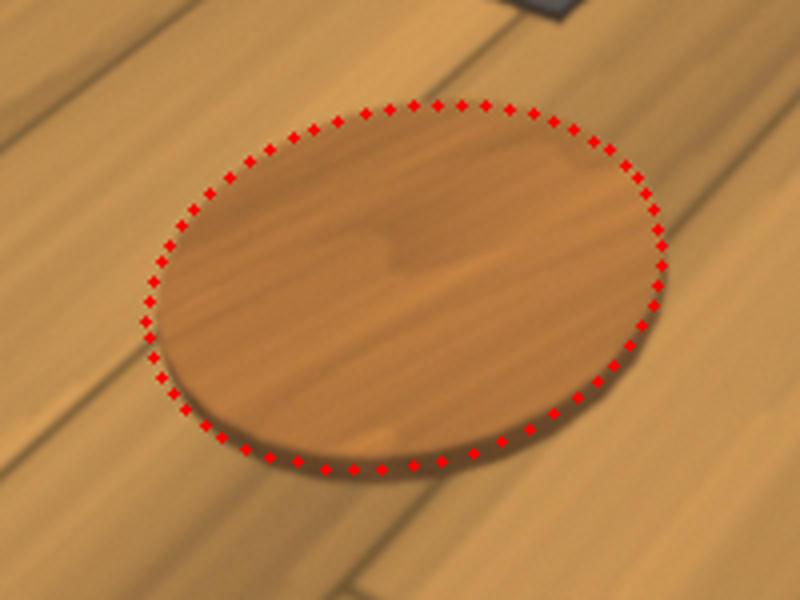

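```bash
python3 - <<'E'
from h import *
from workcell import bot,hand,kinematics,get_obs
b=hd(-90);n=np.cross(Z,b);B=CA*b-SA*Z
m=np.array([.4394,-.0504,.045]);p,q=tool(m,B,n)
bot.servo_line(p,q,velocity=.1)
o=get_obs();print(o["position"]-p,o["wrist_force"])
hand.move_gripper(.05,70)
o=get_obs();print(o["time_s"],o["gripper_width"],o["wrist_force"])
bot.servo_line(p+[0,0,.03],q,velocity=.08)
bot.servo_line(p+[0,0,.17],q,velocity=.25)
pm,qm=tool([.47,-.15,.25],-Z,n);bot.reach(pm,qm)
C=-CA*Z-SA*b
pc,qc=tool([.533,-.262,.018+.0265],C,n)
bot.reach(pc+[0,0,.08],qc)
o=get_obs();print(o["time_s"],o["joint_pos"].round(2),o["gripper_width"],o["wrist_force"])
c,im=grab("side","i_s");c,im=grab("scene","i_c");crop(im,100,180,340,360,3,"pics/i_c2.png")
E
```

```text
[0.00037886 0.00045278 0.00021725] [ 0.63394752 -0.42193996 -0.01966493]
16.65 0.05543007736216616 [-0.08602128  5.2042241   5.89649208]
19.7833 [-0.7   0.66  1.58  0.46  1.35 -0.91] 0.05546684660523455 [ 0.24764333  0.198298   -6.02404787]
```

View pics/i_s.png

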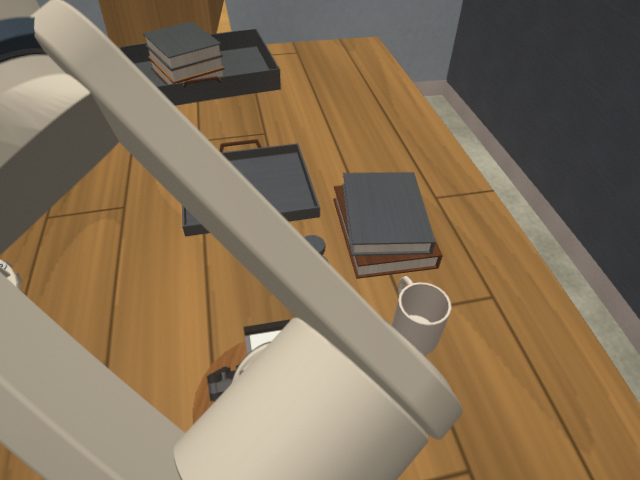

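View pics/i_c2.png

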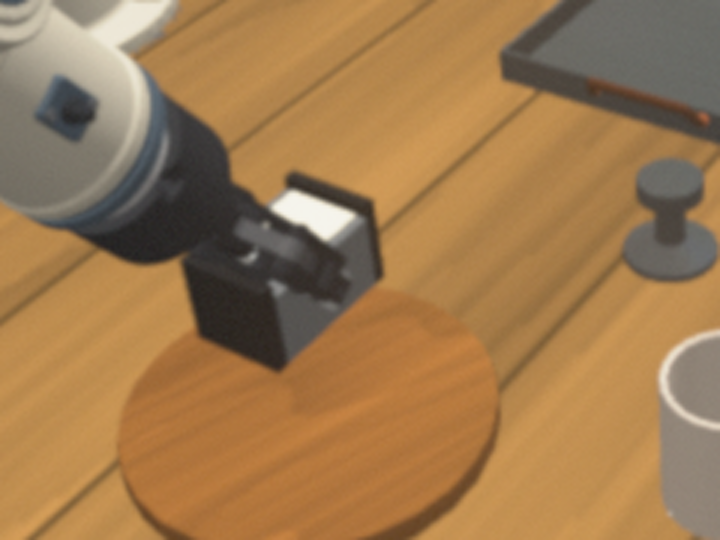

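Held level and face up over the board. Lowering gently.

```bash
python3 - <<'E'
from h import *
from workcell import bot,hand,kinematics,get_obs
b=hd(-90);n=np.cross(Z,b);C=-CA*Z-SA*b
pc,qc=tool([.533,-.262,.018+.0265],C,n)
bot.servo_line(pc+[0,0,.008],qc,velocity=.08)
f0=get_obs()["wrist_force"]
for dz in np.arange(.007,-.006,-.001):
    bot.servo_line(pc+[0,0,dz],qc,velocity=.015)
    f=get_obs()["wrist_force"];print(round(dz,4),f.round(2),get_obs()["position"][2]-pc[2])
    if f[2]-f0[2]>4: break
hand.move_gripper(.085)
bot.dwell(.1)
o=get_obs();print(o["time_s"],o["gripper_width"],o["wrist_force"])
bot.servo_line(o["position"]-.1*C,qc,velocity=.15)
bot.dwell(.2)
print(get_obs()["time_s"])
# vertical view above wheel
pv,qv=tool([.533,-.29,.17],-Z,n); bot.reach(pv,qv)
c,im=grab("wrist","j_w");np.savez("cal_wj.npz",K=c[0],d=c[1],V=c[2]);c,im=grab("scene","j_c");crop(im,100,180,340,360,3,"pics/j_c2.png")
o=get_obs();print(o["time_s"],o["joint_pos"].round(2))
E
```

```text
0.007 [-0.51  0.54 -5.79] 0.007353964896542817
0.006 [-0.7   0.19 -7.44] 0.0059914905666758125
0.005 [ 0.93  0.   -6.55] 0.004896618839662151
0.004 [ 0.11 -0.35 -6.81] 0.0038948137058032323
0.003 [-0.31  0.3  -6.77] 0.002938940166738173
0.002 [ 1.11 -0.27 -6.26] 0.0019300621158773387
0.001 [ 0.01 -0.64 -7.46] 0.0009350351420988195
0.0 [ 0.41 -0.49 -4.41] 0.00018249025686337128
-0.001 [-1.71 -1.29  4.82] 0.00013700659089097705
23.6917 0.0847910505791485 [-0.65740295  0.09482529 -0.9145155 ]
24.7083
25.3 [-0.5   0.41  1.74  0.    1.   -0.5 ]
```

View pics/j_w.png

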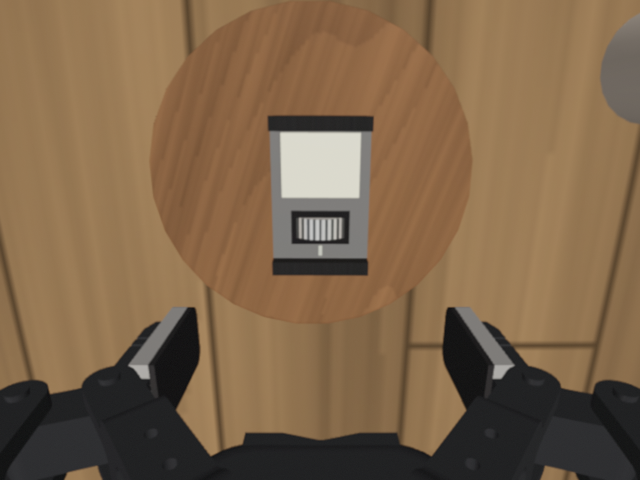

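View pics/j_c2.png

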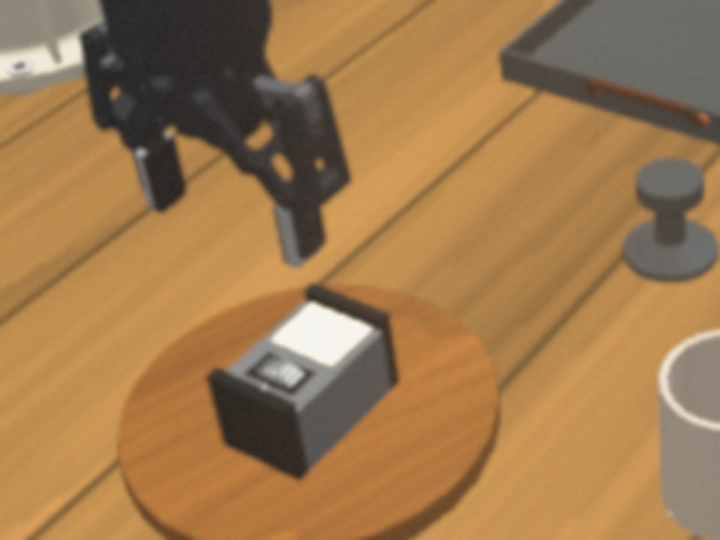

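```bash
python3 - <<'E'
from h import *
c=cal("wj")
B=onz(c,[[150,162],[472,162],[311,-1],[313,324]],.018);print(B.round(4),B[:2].mean(0),B[2:].mean(0))
L=onz(c,[[268,116],[373,116],[368,275],[273,275],[273,260],[368,260]],.071);print(L.round(4))
print("wheel",onz(c,[[296,229],[346,229],[320,216],[320,242]],.069).round(4),onz(c,[[320,250]],.063))
im=cv2.imread("pics/j_w.png");crop(im,255,100,385,290,4,"pics/j_w2.png")
E
```

```text
[[ 0.4178 -0.248   0.018 ]
 [ 0.6336 -0.2475  0.018 ]
 [ 0.5261 -0.1497  0.018 ]
 [ 0.5267 -0.3681  0.018 ]] [ 0.52567959 -0.2477264   0.018     ] [ 0.52640702 -0.25887197  0.018     ]
[[ 0.5043 -0.218   0.071 ]
 [ 0.5596 -0.2179  0.071 ]
 [ 0.56   -0.3076  0.071 ]
 [ 0.5044 -0.3077  0.071 ]
 [ 0.5046 -0.2984  0.071 ]
 [ 0.5597 -0.2983  0.071 ]]
wheel [[ 0.5181 -0.2803  0.069 ]
 [ 0.5467 -0.2802  0.069 ]
 [ 0.5318 -0.2726  0.069 ]
 [ 0.5319 -0.288   0.069 ]] [[ 0.53187161 -0.29488947  0.063     ]]
```

View pics/j_w2.png

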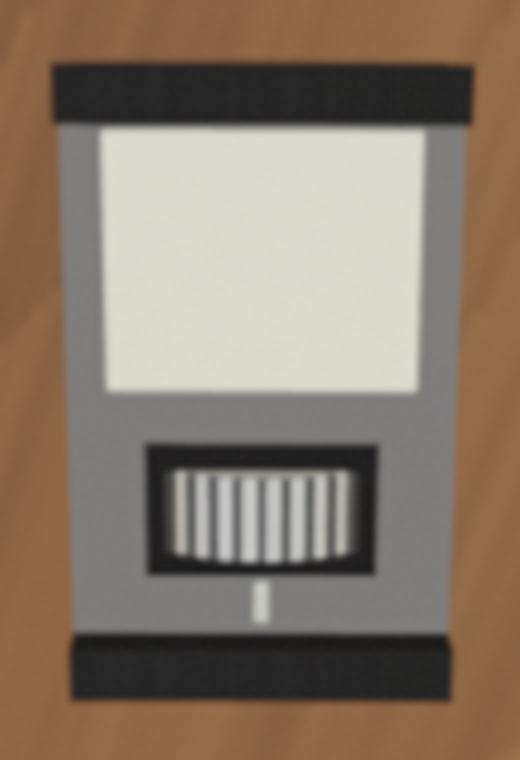

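```bash
python3 - <<'E'
from h import *
from workcell import bot,hand,kinematics,get_obs
n=np.cross(Z,hd(-90))
hand.move_gripper(0.0,30)
q=quat(-Z,n)
bot.reach(np.array([.537,-.279,.069+.017+.03]),q)
o=get_obs();print(o["time_s"],o["joint_pos"].round(2),o["gripper_width"],o["wrist_force"],o["position"])
c,im=grab("wrist","k_w");c,im=grab("scene","k_c");crop(im,140,220,270,340,5,"pics/k_c2.png")
E
```

```text
26.4083 [-0.48  0.47  1.78 -0.    0.89 -0.48] 0.0002700863151779711 [0.26901735 0.40499038 0.39401562] [ 0.53613802 -0.27836732  0.11528825]
```

View pics/k_w.png

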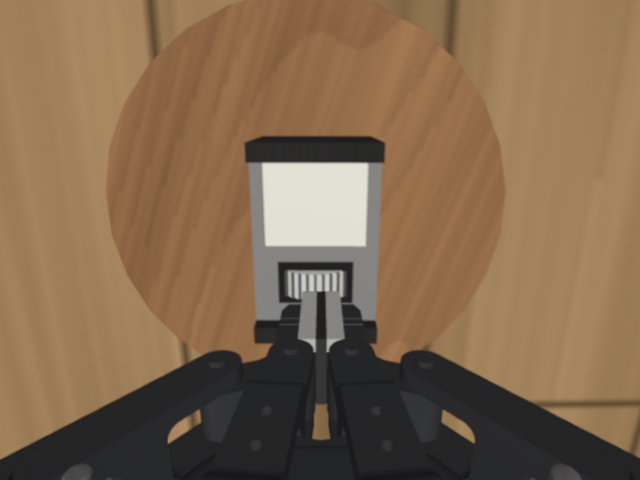

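View pics/k_c2.png

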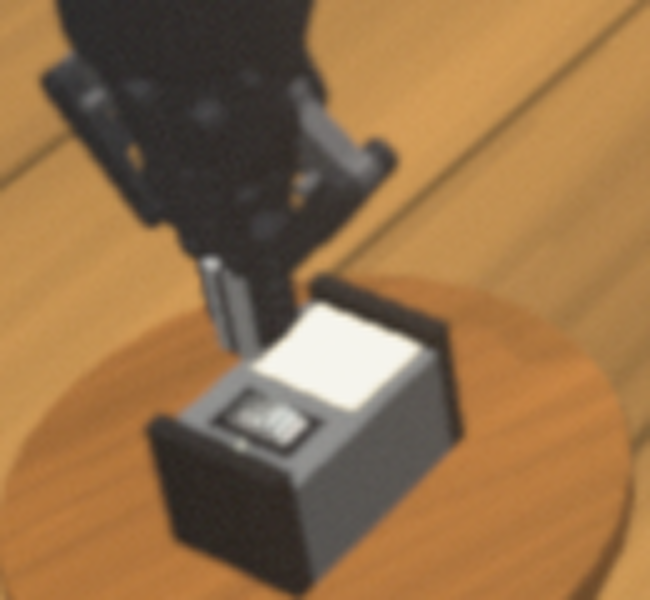

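```bash
cat >> h.py <<'E'
def stroke(x0,x1,y,ztgt=8.0,zstart=.0885,tag=None,look=None):
    from workcell import bot,get_obs
    q=quat(-Z,np.cross(Z,hd(-90)))
    bot.servo_line([x0,y,zstart],q,velocity=.1)
    def F(k=3):
        f=[]
        for _ in range(k): bot.dwell(.02); f.append(get_obs()["wrist_force"])
        return np.mean(f,0)
    f0=F(5); z=zstart
    while z>.083:
        z-=.0004
        bot.servo_line([x0,y,z],q,velocity=.03)
        f=F()-f0
        if f[2]>ztgt-1.5: break
    print("contact z",z,get_obs()["position"],f.round(2))
    if f[2]<2: 
        bot.servo_line([x0,y,zstart+.02],q,velocity=.1);print("no contact");return
    N=max(1,int(round(abs(x1-x0)/.001)))
    for k in range(1,N+1):
        bot.servo_line([x0+(x1-x0)*k/N,y,z],q,velocity=.04)
        f=F(2)-f0
        e=ztgt-f[2]
        z-=np.clip(e*.00004,-.0002,.0002)
        print(k,f.round(1),end=" ")
    print()
    p=get_obs()["position"]
    bot.servo_line([p[0],y,zstart+.025],q,velocity=.12)
    print("t",get_obs()["time_s"])
E
python3 - <<'E'
from h import *
from workcell import get_obs,bot
stroke(.536,.528,-.279)
q=quat(-Z,np.cross(Z,hd(-90)))
bot.servo_line([.532,-.30,.15],q,velocity=.2)
c,im=grab("wrist","l_w");crop(im,250,80,400,280,4,"pics/l_w2.png");print(get_obs()["time_s"])
E
```

```text
contact z 0.08530000000000001 [ 0.53612028 -0.27906772  0.08589736] [-1.78  1.69  8.42]
1 [0.6 2.  6.3] 2 [3.2 2.3 5. ] 3 [5.4 3.  5.6] 4 [0.4 2.2 9.9] 5 [0.2 1.7 9.3] 6 [-0.6  1.4  8.7] 7 [-1.   1.8  8.5] 8 [-0.2  1.6  8.4] 
t 32.0667
32.475
```

View pics/l_w.png

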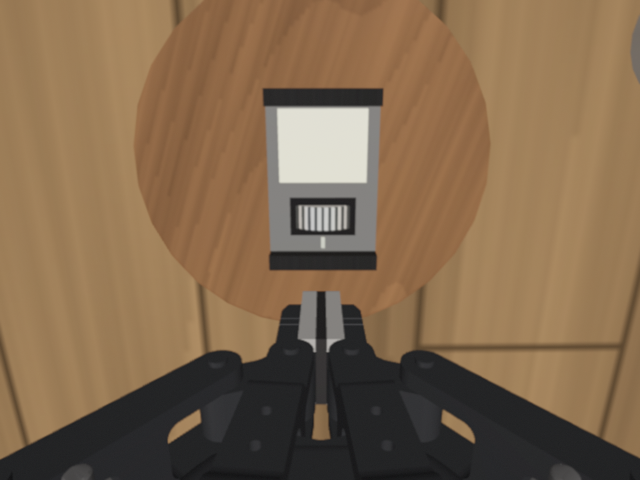

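```bash
python3 - <<'E'
from h import *
from workcell import get_obs,bot
stroke(.536,.528,-.279,zstart=.0872)
q=quat(-Z,np.cross(Z,hd(-90)))
bot.servo_line([.532,-.30,.15],q,velocity=.25)
c,im=grab("wrist","m_w");crop(im,270,150,380,280,5,"pics/m_w2.png");print(get_obs()["time_s"])
im=cv2.imread("pics/l_w.png");crop(im,270,150,380,280,5,"pics/l_w2.png")
E
```

```text
contact z 0.08520000000000001 [ 0.53626111 -0.27908056  0.08587909] [-2.18  1.15  8.75]
1 [0.2 1.8 6.8] 2 [2.5 2.6 5.5] 3 [4.5 2.7 5.9] 4 [0.3 1.6 9.8] 5 [0.1 1.2 9.5] 6 [-0.1  0.7  9.4] 7 [-0.1  0.8  9.1] 8 [-0.2 -0.1  8.5] 
t 37.5167
37.8917
```

View pics/m_w2.png

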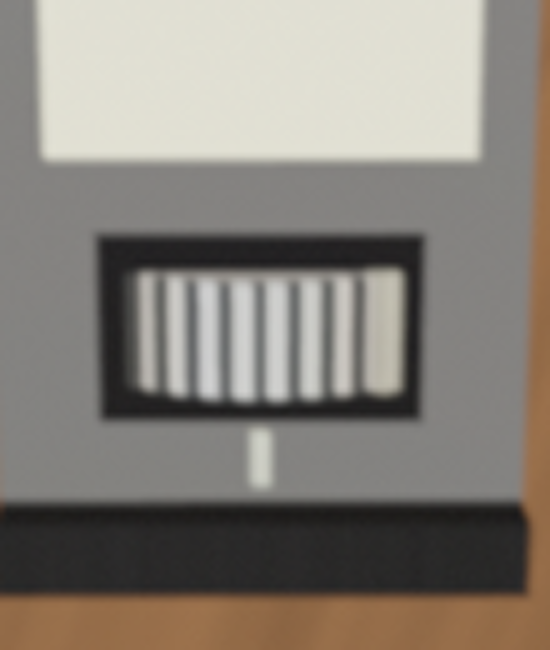

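View pics/l_w2.png

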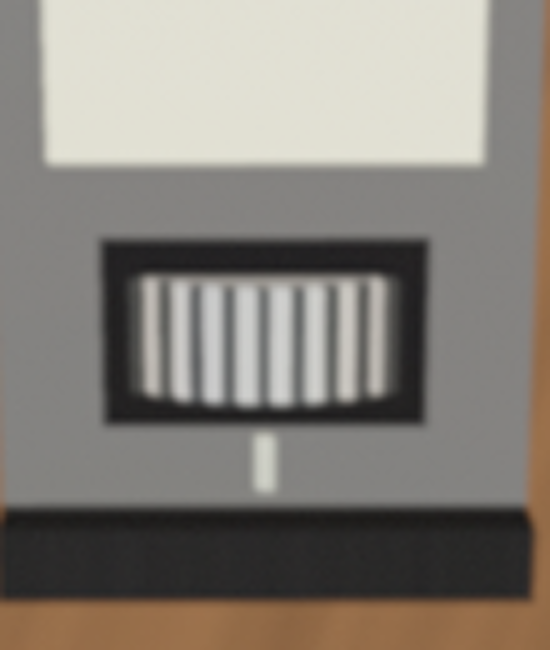

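```bash
python3 - <<'E'
from h import *
from workcell import get_obs,bot
stroke(.536,.528,-.279,zstart=.0872)
q=quat(-Z,np.cross(Z,hd(-90)))
bot.servo_line([.532,-.30,.15],q,velocity=.25)
c,im=grab("wrist","n_w");crop(im,270,150,380,280,5,"pics/n_w2.png");print(get_obs()["time_s"])
E
```

```text
contact z 0.08520000000000001 [ 0.53626216 -0.27911987  0.08587894] [-1.8   1.27  8.06]
1 [-0.1  1.7  7.4] 2 [2.6 2.4 5.2] 3 [4.3 2.6 5.4] 4 [-0.3  1.3  9.3] 5 [-0.5  1.9  9.9] 6 [-1.1  1.2  9. ] 7 [-0.8  0.9  8.6] 8 [0.1 1.7 8.7] 
t 42.9333
43.3083
```

View pics/n_w2.png

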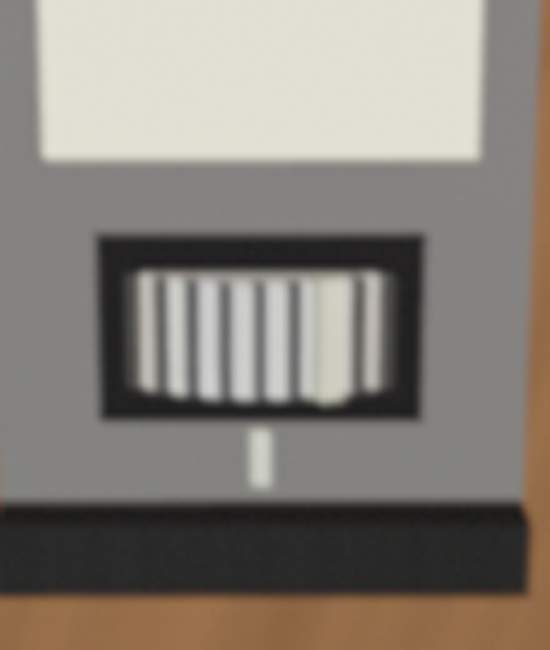

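Pale line is at x≈332 against the pointer at 261, so the wheel sits at click 3. One more stroke.

```bash
python3 - <<'E'
from h import *
from workcell import get_obs,bot
stroke(.536,.528,-.279,zstart=.0872)
q=quat(-Z,np.cross(Z,hd(-90)))
bot.servo_line([.532,-.30,.15],q,velocity=.25)
c,im=grab("wrist","o_w");crop(im,270,150,380,280,5,"pics/o_w2.png");print(get_obs()["time_s"],get_obs()["wrist_force"])
bot.servo_line([.50,-.27,.25],q,velocity=.25)
c,im=grab("side","o_s")
E
```

```text
contact z 0.08520000000000001 [ 0.53629155 -0.27908676  0.08590725] [-1.97  0.94  8.58]
1 [0.3 1.3 7. ] 2 [2.4 1.9 5.1] 3 [1.1 1.2 8.9] 4 [0.1 1.6 8.1] 5 [-0.5  1.5  8.6] 6 [-0.5  1.1  8. ] 7 [-1.   1.4  8.9] 8 [0.  0.7 7.5] 
t 48.35
48.725 [-1.03035654  0.71034764 -0.30755061]
```

View pics/o_w2.png

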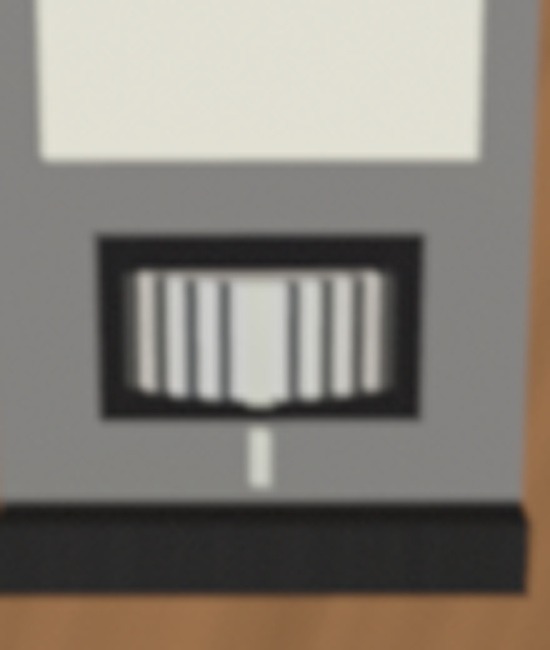

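View pics/o_s.png

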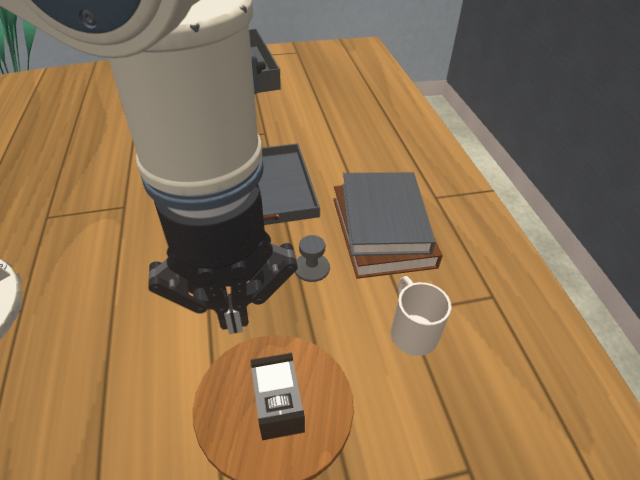

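View pics/o_w.png

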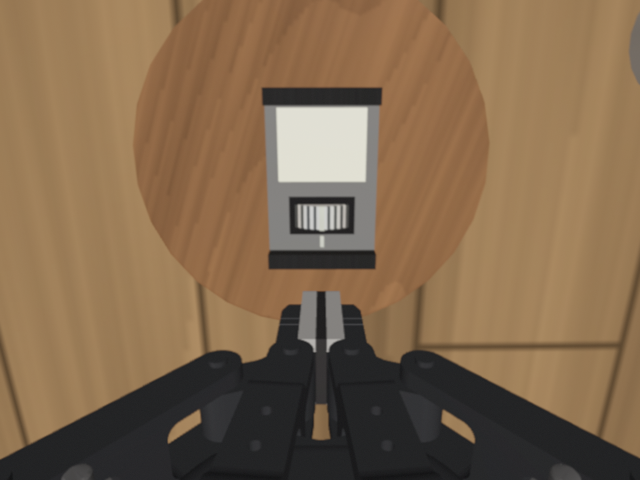

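The pale line meets the pointer line. The lamp lies centred on the board and the bystanders are unmoved. The gripper is clear, so I'm handing in.

```bash
python3 - <<'E'
from workcell import hand_in
print(hand_in())
E
```

```text
the job is handed in; nothing more can be done
None
```

I did all three steps and handed the job in at about 49 s of the 72 s allowed; `hand_in` gives no verdict.

- **Standing:** I gripped the uplight across its flat sides in the tray and stood it on its -x end on the bare table. I let go there and backed off about 0.1 m. Its top then measured level to the eye and within 1 mm of the intended spot.
- **On the board:** I took hold again from the face side and laid it face up on the board. The wrist force changed by roughly 10 N as it touched down, against the 70 N limit. I then released it.
- **Wheel:** I rolled it up with four separate strokes of the closed fingertips, at about 8 N. I saw clicks 2, 3 and 4 in the pictures; click 1 I took from the force drop alone.

**Last checks:**
- In the last wrist picture the pale line meets the white pointer.
- The lamp lies flat and face up. Its centre was about 7 mm from the board's centre when I placed it, and it looks unmoved since.
- The books, candle holder and mug look unmoved in the side view.
- The gripper is clear of everything, at about 0.25 m height.

**Disagreements:** The cameras differed by up to about 10 mm on the board's centre, well inside the 30 mm allowed. The last click showed a lower peak force (about 2.4 N against 4 to 5 N before). It also gave way slightly earlier than the others, but the picture confirms the fourth click.

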